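# Pin the knee of a wooden puppet

## Task

Take the red-handled knee pin out of its stand and thread it down through the puppet's knee - upper cheek, the brass bush in the shin's tongue, lower cheek - until its brass flange sits fully home, flush on the upper cheek, then let go of it. The bush is set off-centre, so its hole starts a few millimetres out of line with the cheeks: feel for it gently and coax the shin over into line rather than forcing the pin, because the wood marks if pressed hard (25 N). Leave the glue bottle, the spool and the paint tin where they stand.

Things in the scene. Friction and masses are not known exactly. Their poses are not given: they have to be found in the camera images.
- pin_grip (a point): point on the pin's axis to grip, 30 mm above its flange's underside, 92 mm above its tip. The pin (0.1 to 0.2 kg) stands upright, z up: red round handle 18 mm diameter, 44 mm tall, on a brass flange 30 mm diameter, 6 mm thick; below it a steel shoulder 17 mm diameter, 10 mm long, then a steel shaft 10 mm diameter, blunt end. This point is 20 mm below the handle's top
- pin_seat (a point): centre of the underside of the pin's brass flange (the face that must sit on the upper cheek), z along the pin upward; the shaft's blunt tip is 62 mm below it
- pin_tip (a point): centre of the blunt lower end of the pin's shaft, z along the pin upward
- knee_upper (a point): centre of the hole in the upper cheek of the knee fork, on the cheek's top face (86 mm above the table). z up, x from the thigh (natural wood, strapped, fixed) towards the shin (darker wood, blue shoe). The upper cheek is 60 x 56 mm, 14 mm thick; its hole is wide, 20 mm, and takes the pin's 17 mm shoulder
- knee_lower (a point): centre of the hole in the lower cheek, on that cheek's top face, 42 mm straight below knee_upper, same axes. Hole 11.6 mm diameter, 14 mm deep, open below (room for the 6 mm by which the pin comes out)
- stand_hole0 (a point): centre of the mouth of the 20 mm hole in the pin stand, on the top face of the dark wooden block, 70 x 70 mm and 75 mm tall, fixed; the pin hangs in it by its flange
- glue_mid (a point): middle of the blue glue bottle, 50 mm diameter, 130 mm tall, leave alone
- spool_mid (a point): middle of the blue thread spool, 44 mm diameter, 45 mm tall, leave alone
- paint_mid (a point): middle of the small aluminium paint tin, 60 mm diameter, 70 mm tall, leave alone
- knee_mid (a point): point on the cheeks' axis (fixed) level with the top of the bush, 18 mm below knee_upper. The brass bush, 32 mm wide, 20 mm thick, pressed tight into the shin's tongue, lies 4 mm clear of each cheek; its 11.6 mm hole is off this axis by 3.3 to 5.1 mm (mostly about 4.2) in any direction, unmeasured. The shin lies on felt: about 5 N sideways at the bush shifts it up to 6 mm any way; it stays where left
Things that resemble listed ones, but are neither listed nor needed, are in the scene too. Leave any green or purple look-alike of the part that bears pin_grip alone. What is shaped like the part that bears stand_hole0 but blue or green is not meant.

How it is judged:
On the way, in this order (a step that is already met when the one before it is completed fails the run):
1. the pin is drawn up out of the stand, its tip clear above the stand's top (z of pin_tip in the frame of stand_hole0 above 0.003 m), for 0.1 s.
2. the pin's tip is in the bush of the shin's tongue, threaded from above through the upper cheek (z of pin_tip in the frame of knee_upper below -0.022 m and horizontal distance between pin_tip and knee_upper below 0.007 m), for 0.1 s.
3. the pin's tip is in the lower cheek (z of pin_tip in the frame of knee_lower below -0.004 m and horizontal distance between pin_tip and knee_lower below 0.003 m), for 0.1 s.
At the end, for the whole second after the job is handed in: The pin stands released and still in the knee, through both cheeks and the bush in the tongue: its flange within 2 mm of the upper cheek's top face, flange and tip within 4 mm of the holes' axis, and the pin within 0.06 rad of that axis (z of pin_seat in the frame of knee_upper below 0.002 m and horizontal distance between pin_seat and knee_upper below 0.004 m and horizontal distance between pin_tip and knee_lower below 0.004 m and angle between the z axis of pin_seat and the z axis of knee_upper, either way round below 0.06 rad and linear speed of pin below 0.01 m/s); the robot touches nothing.
It fails at once if the pin is pressed against the puppet's leg with more than 25 N (contact force between pin and leg above 25 N).
It fails at once if the robot itself presses on the puppet's leg with more than 25 N (contact force between any of the fingers, the arm and leg above 25 N).
It fails at once if the glue bottle, spool or paint tin is moved by more than 20 mm (distance of any of glue_mid, spool_mid, paint_mid from where it was at the start of the episode above 0.02 m).
It also fails if it takes over 64 s, if anything falls off the work surface, if the arm or the gripper's body presses on something with over 40 N, if the wrist force passes 120 N, or if a joint passes its speed limit or range.

## Robot

A 7-joint arm with a two-finger parallel gripper is mounted at the origin on the work surface. World frame = base frame: x ahead of the robot, y to its left, z up, the work surface at z = 0. Lengths are in m, angles in rad, forces in N, time in s.
With the tool pointing down it reaches from about 0.425 to 0.95 m from the base axis. Payload 4.7 kg.
Tool frame: the origin (TCP) lies on the centre line of the jaws, within the pads' length; the fingertips stand robot.nose_length ahead of it and the grasp point (between the pads) lies 8 mm behind it (robot.nose_length is the distance from the TCP to the fingertips, in m); z points along the fingers, x is the direction in which the jaws open and shut, and the axes are right-handed (so a half turn about z gives the same grasp; the last joint's range is limited). The gripper opens to 85 mm and grips with 20 to 120 N. Pads are 22 mm wide; open, the fingers measure 114 mm over their backs; the gripper's body (76 mm by 85 mm) begins 54 mm behind the grasp point. The pads swing forward as they close: fully open they stand 13 mm farther back than shut.
Start: joints at [-1.178, 0.469, -0.049, 1.532, 0.024, 1.141, -0.082], TCP at [0.276, 0.616, 0.242] pointing down, gripper open.
Joint ranges: [-2.59, 2.59], [-0.33, 1.99], [-1.39, 1.29], [0.1, 2.45], [-1.04, 4.18], [0.21, 1.99], [-2.66, 2.66]. Speed limits (rad/s): [2.57, 2.57, 3.14, 3.14, 3.14, 3.14, 3.14].

## Interface

Orientations are given as [roll, pitch, yaw] about the fixed x, y, z axes, in that order (R = Rz(yaw) Ry(pitch) Rx(roll)).
In Python, from plant import robot gives the robot as it stands. Calls block until the motion is done:
- robot.goto(position, orientation): joint-space move of the TCP to a pose.
- robot.move_straight(position, vel=0.15, attitude=None, contact_N=None): straight line of the TCP; attitude=None keeps the orientation; vel is the mean speed in m/s. With contact_N (N) it stops when the force on the tool has changed by that much, and returns True; else False.
- robot.move_joints(angles): joint-space move.
- robot.grip(opening, strength=None): opening from 0.0 (shut) to 1.0 (fully open); strength is the grip in N (None keeps the last); returns when the fingers have stopped.
- robot.sleep(seconds).
- robot.inverse_kinematics(position, orientation): joint angles nearest the present ones, or None.
- robot.sense(): the state.
- robot.grab_frame(name): name is "side" or "top"; returns a dict with "image" (420x560x3 uint8, red, green, blue), "range_z" (420x560 float32, m along the optical axis (not along the pixel's ray), 0 where there is no reading), "fx", "fy", "cx", "cy" (pixels), "R" (3x3) and "t" (3): a world point X has camera coordinates R X + t. Camera axes: x right, y down, z forward; pixel columns grow to the right and rows downward; lengths in m; the calibration is good to about 2 mm. A picture is of the moment at which its call begins.
A pose or a line that the arm cannot do raises robot.IKError and nothing moves.
- robot.close_job(): hands the job in, once; it reports no verdict.
The state is a dict: "t": time; "joint_pos": joint angles; "joint_velocities": joint speeds; "effort": joint torques, N m; "tcp_pos": TCP position; "tcp_rot": TCP orientation; "wrist_force": force on the tool from outside, world axes, zero at the start; "torque": the same for the moment, N m; "opening": opening from 0.0 (shut) to 1.0 (fully open).
Only numpy, scipy, OpenCV 4.12 (cv2) and the standard library are available. Lean on these libraries where they do the work, as an engineer would, in place of code of your own. Each camera call takes 0.05 s, during which the arm holds its last target. There are 200 camera calls.

## Working session

There is one attempt and no reset: what is moved stays moved. The work goes in short steps, each a Python script; the robot and the scene stay as the last script left them, time stands still between calls to the robot, and variables do not carry over. Pictures are saved under pics/ and viewed, about 8 in all and at most 12, crops included, and the job is handed in when it is done.

```bash
ls; mkdir -p pics; python3 - <<'E'
from plant import robot
import cv2,numpy as np
print(robot.nose_length,robot.sense())
for n in("top","side"):
    f=robot.grab_frame(n);cv2.imwrite(f"pics/{n}0.png",f["image"][:,:,::-1]);np.savez(f"{n}0.npz",**f)
    print(n,f["fx"],f["fy"],f["cx"],f["cy"],f["R"].tolist(),f["t"], -f["R"].T@f["t"])
E
```

```text
pics
0.011 {'t': 0.0, 'joint_pos': array([-1.1779074 ,  0.46948252, -0.04859693,  1.53368982,  0.02407336,
        1.14103507, -0.08230638]), 'joint_velocities': array([-0.00151823,  0.00022493,  0.00188407, -0.0008231 ,  0.00015659,
       -0.00251067,  0.00039814]), 'effort': array([ 1.58871198e-04, -5.10307252e+01, -4.64365818e-02, -2.37712884e+01,
        1.07662333e-02,  7.51967164e-03,  1.62087474e-05]), 'tcp_pos': array([0.27608865, 0.61532675, 0.24123547]), 'tcp_rot': array([3.14154169e+00, 2.02964368e-03, 1.14902316e+00]), 'wrist_force': array([ 0.36839974, -0.5665077 , -0.05905345]), 'torque': array([ 0.04287192,  0.04387731, -0.07653712]), 'opening': 0.998474370242904}
top 436.9076480589779 436.9076480589779 275.30092666214784 208.70650344246758 [[0.13862116911340788, -0.9903367487840392, 0.004158783655203045], [-0.9648596419150498, -0.1359991997838911, -0.2248334696207464], [0.223226438571227, 0.02715403590629039, -0.9743883288796135]] [-0.09122673  0.56930488  0.73529776] [ 0.39780736 -0.03288648  0.84484374]
side 531.0693435260116 531.0693435260116 277.59583855109383 217.86810197709266 [[0.96464735068088, -0.26295708015986935, -0.01758018254045068], [-0.17181589155856675, -0.5769133101787363, -0.7985301071008831], [0.19983690408003807, 0.7733205069907363, -0.6016981014057602]] [-0.52319122  0.17231764  0.90904549] [ 0.3526411  -0.74114802  0.67537397]
```

View pics/top0.png

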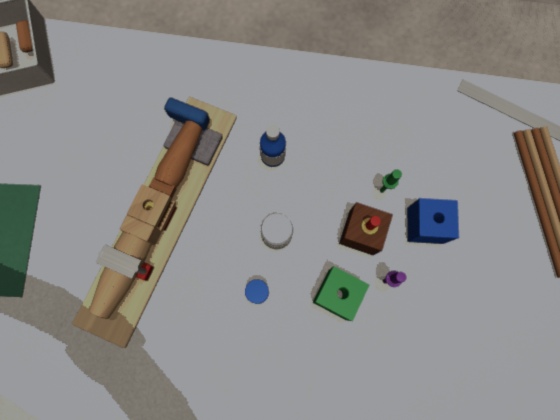

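View pics/side0.png

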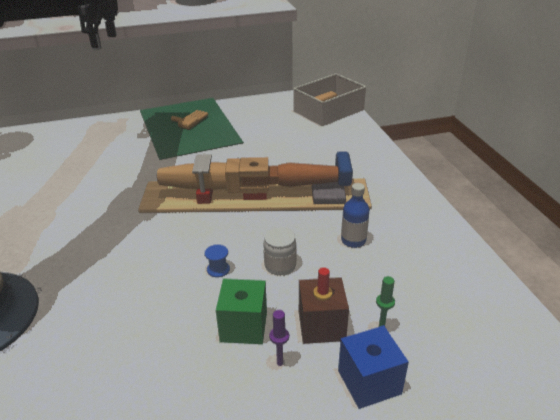

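Top view: red pin at (375,222) in the dark brown block (366,229). The look-alikes are a green pin (392,180), a purple pin (396,279), and a blue (434,221) and a green (342,293) block. Red handle and dark wood fit the description. The knee hole is at (149,206), and the shin runs up-right to the blue shoe. I'll confirm with enlarged crops and measure.

```bash
cat > h.py <<'E'
import numpy as np,cv2
def ray(f,u,v):
    R=f["R"];d=R.T@np.array([(u-f["cx"])/f["fx"],(v-f["cy"])/f["fy"],1.]);return -R.T@f["t"],d
def plane(f,u,v,z):
    o,d=ray(f,u,v);return o+d*(z-o[2])/d[2]
def two(a,b):
    (o1,d1),(o2,d2)=a,b
    s=np.linalg.lstsq(np.c_[d1,-d2],o2-o1,rcond=None)[0];p=o1+d1*s[0];q=o2+d2*s[1];return (p+q)/2,np.linalg.norm(p-q)
def proj(f,X):
    c=f["R"]@X+f["t"];return f["fx"]*c[0]/c[2]+f["cx"],f["fy"]*c[1]/c[2]+f["cy"]
def blob(m):
    n,l,s,c=cv2.connectedComponentsWithStats(m.astype(np.uint8));i=1+np.argmax(s[1:,4]);return c[i],s[i],l==i
E
python3 - <<'E'
from h import *
F={n:dict(np.load(n+"0.npz")) for n in("top","side")}
roi={"top":(340,195,400,260),"side":(295,260,350,345)}
rays={}
for n,f in F.items():
    im=f["image"];hsv=cv2.cvtColor(im,cv2.COLOR_RGB2HSV).astype(int);x0,y0,x1,y1=roi[n]
    H,S,V=[hsv[y0:y1,x0:x1,i] for i in range(3)]
    red=((H<6)|(H>174))&(S>170)&(V>110); c,s,m=blob(red);c=c+[x0,y0];print(n,"red",c,s)
    rays[n]=ray(f,*c)
    br=(H>14)&(H<32)&(S>110)&(V>90);c,s,m=blob(br);c2=c+[x0,y0];print("brass",c2,s,plane(f,*(s[:2]+s[2:4]/2-.5+[x0,y0]),0.081))
    dm=f["range_z"];
print(two(rays["top"],rays["side"]))
crops=[cv2.resize(F[n]["image"][y:y+h,x:x+w],(400,300),interpolation=cv2.INTER_CUBIC) for n,x,y,w,h in(("top",320,180,100,75),("side",280,255,100,75),("top",125,186,48,36),("side",230,150,48,36))]
o=np.vstack([np.hstack(crops[:2]),np.hstack(crops[2:])]);cv2.imwrite("pics/crops.png",o[:,:,::-1])
E
```

```text
top red [375.41463415 220.41463415] [31 21 10 10 82]
brass [368.10655738 227.68032787] [ 21  23  18  17 122] [ 0.56491764 -0.18197864  0.081     ]
side red [323.26923077 270.88461538] [24  9  9  5 26]
brass [321.98333333 294.13333333] [ 18  27  19  13 120] [ 0.56526836 -0.18530295  0.081     ]
(array([ 0.56650498, -0.18246008,  0.12486207]), np.float64(0.0005213218416151626))
```

View pics/crops.png

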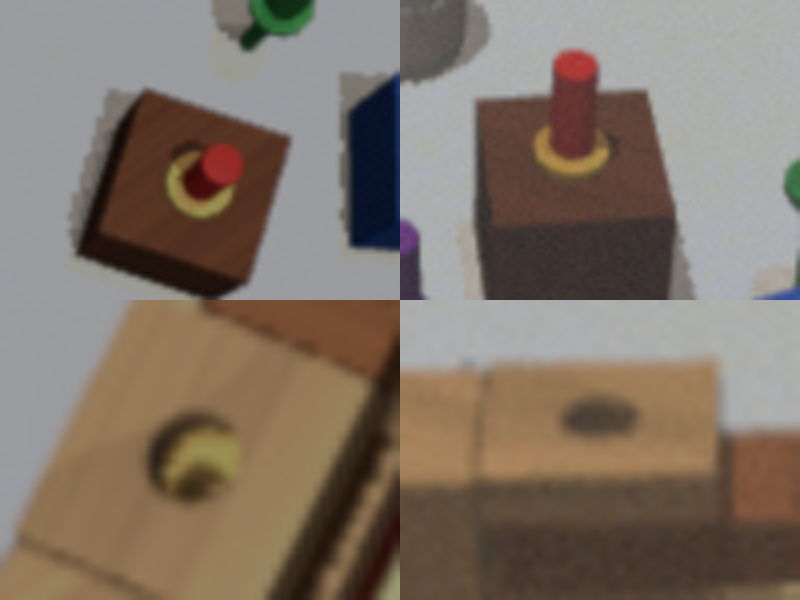

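The crop confirms the red-handled pin in the dark brown stand (375,222). In the knee hole, brass shows with a dark bush hole shifted towards the bottom of the top image. Next I'll measure the knee hole and pick the pin.

```bash
python3 - <<'E'
from h import *
from plant import robot
F={n:dict(np.load(n+"0.npz")) for n in("top","side")}
sel={}
for n,(x,y,w,h) in {"top":(140,196,18,18),"side":(245,156,18,15)}.items():
    g=F[n]["image"][y:y+h,x:x+w];big=cv2.resize(g,None,fx=8,fy=8,interpolation=cv2.INTER_CUBIC)
    # wood colour from border; hole = differs from it
    ref=np.median(np.r_[big[:10].reshape(-1,3),big[-10:].reshape(-1,3)],0);d=np.abs(big.astype(float)-ref).sum(2)
    c,s,m=blob(d>75)
    cs,_=cv2.findContours(m.astype(np.uint8),cv2.RETR_EXTERNAL,cv2.CHAIN_APPROX_NONE);e=cv2.fitEllipse(cv2.convexHull(max(cs,key=cv2.contourArea)))
    p=(np.array(e[0])+.5)/8-.5+[x,y];sel[n]=ray(F[n],*p);print(n,p,np.array(e[1])/8,plane(F[n],*p,.086))
print("tri",two(sel["top"],sel["side"]))
f=F["top"];K=plane(f,148.08,204.3,.086);S=plane(F["side"],253.56,163.7,.086);print("eye",K,S)
print("bush hole est",plane(f,148.8,207.8,.068), "axis px",proj(f,np.r_[K[:2],.068]))
print("shin dir", plane(f,178,155,.07)-plane(f,110,290,.07))
for P in((.5655,-.183,.24),tuple(K[:2])+(.25,)):
  for y in(-np.pi/2,np.pi/2,0,np.pi): print(P,y,robot.inverse_kinematics(list(P),[np.pi,0,y]))
print(F["top"]["image"][198:214:1,141:157].astype(int).sum(2))
E
```

```text
top [147.39005423 204.44832802] [10.71169376 12.06516361] [0.54752109 0.2153396  0.086     ]
side [252.29108763 163.16210127] [ 7.26074505 18.84815407] [0.54762622 0.21948107 0.086     ]
tri (array([0.54673231, 0.21430282, 0.08919254]), np.float64(0.00031358370009378637))
eye [0.54795988 0.21417746 0.086     ] [0.54972454 0.21653181 0.086     ]
bush hole est [0.54526304 0.21740441 0.068     ] axis px (np.float64(150.8380173410513), np.float64(206.6149918446725))
shin dir [ 0.26090722 -0.07045666  0.        ]
(0.5655, -0.183, 0.24) -1.5707963267948966 [-0.44591043  0.46811955  0.9562819   1.77383622 -0.42176975  1.12102457
 -0.92231588]
(0.5655, -0.183, 0.24) 1.5707963267948966 [-0.24500942  0.38360337  0.64594489  1.76413733 -0.25832786  1.07984185
  2.05980589]
(0.5655, -0.183, 0.24) 0 [-0.33952433  0.4141235   0.78464807  1.76889347 -0.32581836  1.09354015
  0.55499009]
(0.5655, -0.183, 0.24) 3.141592653589793 [-0.53021332  0.54006928  1.11692283  1.77739884 -0.52755158  1.16299269
 -2.39108616]
(np.float64(0.5479598837816367), np.float64(0.21417746351371006), 0.25) -1.570796326794
[... 980 characters left out ...]
 368 367 365 354 338 346 360]
 [315 250 123 124 215 320 360 366 367 370 375 373 361 337 353 364]
 [312 238 117 142 251 337 335 296 297 328 360 368 354 346 361 365]
 [320 256 134 199 320 322 249 203 204 236 294 355 359 357 366 368]
 [327 283 161 182 275 235 172 158 165 189 237 310 343 363 368 368]
 [329 306 235 183 231 165 131 131 169 244 287 305 350 365 368 366]
 [326 318 299 258 232 179 142 153 195 257 308 340 362 369 367 369]
 [322 323 327 323 314 286 252 264 298 320 338 358 367 369 369 370]
 [323 327 338 343 346 338 326 332 338 341 352 365 368 369 369 371]
 [325 332 341 347 352 350 347 347 343 348 360 369 369 370 371 371]
 [330 338 346 353 353 351 350 344 345 355 366 371 371 370 371 372]]
```

```bash
python3 - <<'E'
from h import *
from plant import robot
D=[np.pi,0,0];P=np.array([.5655,-.183])
robot.grip(.5,90)
robot.goto([*P,.21],D)
robot.move_straight([*P,.097],vel=.1,contact_N=8)
s=robot.sense();print(s["t"],s["tcp_pos"],s["wrist_force"])
robot.grip(0.,90);s=robot.sense();print(s["t"],s["tcp_pos"],s["wrist_force"],s["opening"])
hit=robot.move_straight([*P,.112],vel=.05,contact_N=12)
print(hit,robot.sense()["wrist_force"])
robot.move_straight([*P,.2],vel=.12)
s=robot.sense();print(s["t"],s["tcp_pos"],s["wrist_force"],s["torque"],s["opening"])
o=[]
for n,(x,y) in {"top":(345,160),"side":(255,180)}.items():
    f=robot.grab_frame(n);np.savez(n+"1.npz",**f);o.append(cv2.resize(f["image"][y:y+150,x:x+100],(400,600),interpolation=cv2.INTER_CUBIC))
    print(n,proj(f,np.r_[P,.208-.092]),proj(f,np.r_[P,.208]))
cv2.imwrite("pics/lift.png",np.hstack(o)[:,:,::-1])
E
```

```text
4.8583 [ 0.56599367 -0.18325196  0.09769641] [-0.10406226 -0.62513542 -0.039168  ]
5.2167 [ 0.56593701 -0.18309134  0.0977376 ] [-0.79829154  0.47279974  4.36839024] 0.18410918675232707
False [ 0.43931035 -0.02201552 -1.18867783]
6.55 [ 0.56497104 -0.18262714  0.19923557] [-6.10295120e-02  7.11379380e-04 -9.96387558e-01] [0.05238597 0.01438907 0.006167  ] 0.18482963392019902
top (np.float64(374.53498793524767), np.float64(221.91826945935196)) (np.float64(388.39491929167235), np.float64(209.90869850839587))
side (np.float64(322.3999871357861), np.float64(275.5783763537006)) (np.float64(324.5462501592108), np.float64(228.15833563243532))
```

View pics/lift.png

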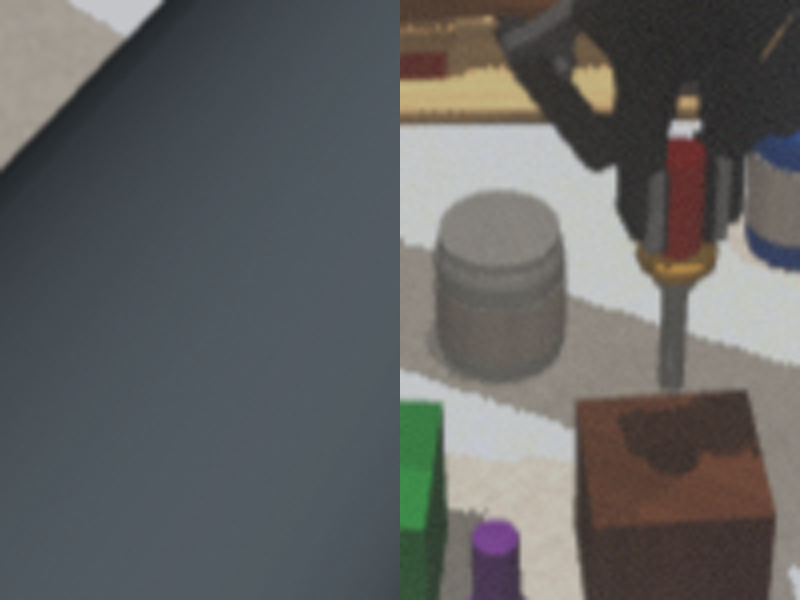

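The pin is gripped and vertical, with its tip at side px (322.6,276) against a prediction of (322.4,275.6). Next I'll hover over the knee, check, then feel the upper hole's walls to find its axis.

```bash
python3 - <<'E'
from h import *
from plant import robot
A=np.array([.5478,.2153])
robot.move_straight([*A,.205],vel=.22)
robot.move_straight([*A,.178],vel=.08)
robot.sleep(.2);s=robot.sense();print(s["t"],s["tcp_pos"],s["tcp_rot"],s["wrist_force"],s["torque"])
f=robot.grab_frame("side");np.savez("side2.npz",**f)
tp=s["tcp_pos"]-[0,0,.0847];print(tp,proj(f,tp),proj(f,np.r_[A,.086]))
cv2.imwrite("pics/hover.png",cv2.resize(f["image"][110:200,200:320],(800,600),interpolation=cv2.INTER_CUBIC)[:,:,::-1])
E
```

```text
9.2917 [0.54812494 0.2153798  0.17840905] [-3.14121318e+00 -8.09018978e-04  4.25240019e-05] [ 0.96864597 -0.08816852 -0.90378262] [-0.02167294 -0.01570582 -0.03726331]
[0.54812494 0.2153798  0.09370905] (np.float64(252.78822109005532), np.float64(160.96500820809527)) (np.float64(252.8134421332801), np.float64(164.12406514456526))
```

View pics/hover.png

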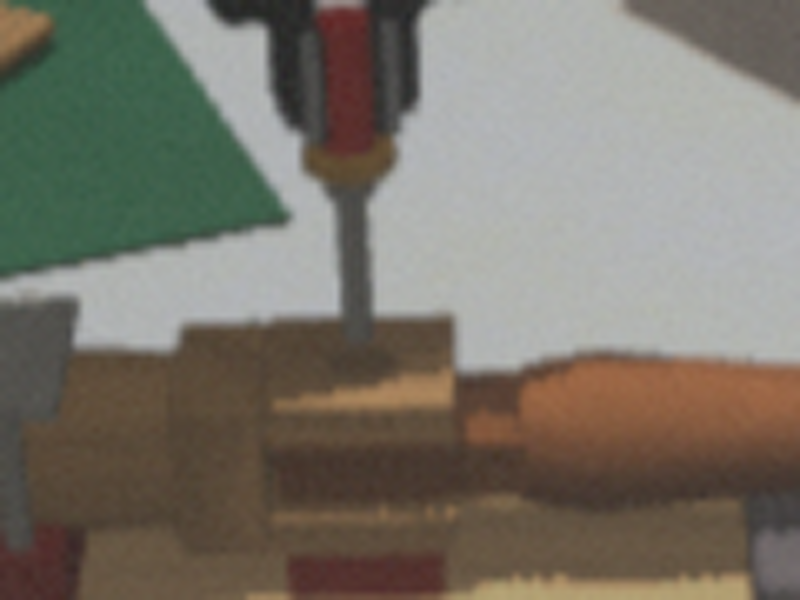

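The tip at crop (358,340) is centred over the hole at (360,358). Lower it into the upper cheek and probe the walls.

```bash
python3 - <<'E'
from h import *
from plant import robot
A=np.array([.5478,.2153]);Z=.1600
def st():
    s=robot.sense();return s["tcp_pos"],s["wrist_force"],s["t"]
hit=robot.move_straight([*A,Z],vel=.03,contact_N=4);p,w,t=st();print(hit,p,p[2]-.0847,w,t)
if not hit:
    for d in((1,0),(-1,0),(0,1),(0,-1)):
        d=np.array(d)
        h=robot.move_straight([*(A+d*.009),Z],vel=.015,contact_N=3);p,w,t=st();print(d,h,p,w)
        robot.move_straight([*A,Z],vel=.04)
    print(st())
E
```

```text
False [0.5479248  0.2152497  0.16003422] 0.07533421637064566 [-0.06478799 -0.01007475 -0.95295174] 10.0917
[1 0] True [0.55251666 0.21516521 0.15928491] [ 1.20857792  0.08892044 -2.2613794 ]
[-1  0] True [0.54275119 0.21510461 0.1598007 ] [1.62908688 0.54065909 0.1101283 ]
[0 1] True [0.54748049 0.21934461 0.15936706] [ 1.18805891 -0.67861225 -0.88831655]
[ 0 -1] True [0.54750863 0.20854272 0.15961238] [ 1.05794049  1.40935753 -0.90348305]
(array([0.54748752, 0.21557757, 0.15965379]), array([-0.28560256,  0.21045254, -1.26217888]), 13.1083)
```

```bash
python3 - <<'E'
from h import *
from plant import robot
A=np.array([.5476,.2139]);B=np.array([-.0025,.0034]);th0=np.arctan2(B[1],B[0])
def st():
    s=robot.sense();return s["tcp_pos"],s["wrist_force"],s["t"]
robot.move_straight([*A,.156],vel=.03)
ok=False
for r,dt in[(4.2,0),(4.2,.28),(4.2,-.28),(3.5,0),(3.5,.35),(3.5,-.35),(4.2,.56),(4.2,-.56),(4.8,0),(4.8,.3),(4.8,-.3),(3.5,.75),(3.5,-.75)]:
    q=A+r*1e-3*np.array([np.cos(th0+dt),np.sin(th0+dt)])
    robot.move_straight([*q,.156],vel=.03,contact_N=8)
    h=robot.move_straight([*q,.1465],vel=.025,contact_N=4);p,w,t=st();print(r,dt,h,(p[:2]-A)*1e3,p[2],w,t)
    if p[2]<.1495: ok=True;break
    if t>34: break
    robot.move_straight([*q,.156],vel=.05)
print(ok)
E
```

```text
4.2 0 False [-2.5262498   3.34360401] 0.14634173872575867 [-0.72912427 -0.04400077 -0.60346043] 14.225
True
```

Into the bush at first try (tip 6 mm deep). Go a bit deeper, then drag the shin into line.

```bash
python3 - <<'E'
from h import *
from plant import robot
A=np.array([.5476,.2139]);B=np.array([-.0025,.0034])
def st(m):
    s=robot.sense();p=s["tcp_pos"];print(m,(p[:2]-A)*1e3,p[2],s["wrist_force"],s["torque"],s["tcp_rot"],s["t"])
h=robot.move_straight([*(A+B),.1365],vel=.025,contact_N=5);st(h)
z=robot.sense()["tcp_pos"][2]
for k in(.5,0.,-.1):
    h=robot.move_straight([*(A+k*B),z],vel=.006,contact_N=14);st(h)
    if h:break
E
```

```text
False [-2.52652282  3.35813282] 0.13636569412723107 [ 0.04388057 -1.13764371 -0.62911893] [-0.04575062  0.01805813  0.04588027] [ 3.13758347e+00  7.97882204e-03 -1.93894968e-04] 14.775
False [-1.5142911   2.02743585] 0.13637825752616384 [-0.83332855  0.97654272 -1.07537743] [ 0.33987757  0.34413765 -0.0204326 ] [3.13820233e+00 8.36657250e-03 1.08163778e-04] 15.275
False [-1.03747439  1.21162565] 0.13629131238711295 [-3.92402817  4.11556139  1.41848282] [ 1.01946252  1.08572888 -0.06640282] [3.13939482e+00 1.01592849e-02 6.56248613e-04] 15.775
False [-0.85787229  1.03558893] 0.1362781059018343 [-3.70632351  4.14791233  1.34920792] [ 1.04430396  1.14818623 -0.06899847] [3.13956960e+00 1.03184774e-02 7.58019082e-04] 16.025
```

```bash
cat >> h.py <<'E'
from scipy.spatial.transform import Rotation as Ro
A=np.array([.5476,.2139])
def tip(s): return s["tcp_pos"]+Ro.from_euler("xyz",s["tcp_rot"]).apply([0,0,.0847])
def axis(s):  # tilt of tool z from down (x,y)
    return Ro.from_euler("xyz",s["tcp_rot"]).apply([0,0,1])[:2]
E
python3 - <<'E'
from h import *
from plant import robot
c=A+np.array([.0003,-.0003]);e=np.zeros(2);z=.1365
for i in range(9):
    s=robot.sense();T=tip(s)[:2]-A;ax=axis(s);w=s["wrist_force"]
    print(T*1e3,(s["tcp_pos"][:2]-A)*1e3,ax,w,round(s["t"],2))
    if np.linalg.norm(T)<.0003 and np.linalg.norm(ax)<.004 or np.linalg.norm(w)>16:break
    e+=.6*ax; c=c-.6*(s["tcp_pos"][:2]-A)   # z axis tilt (tx,ty): tx=-sin(pitch), ty=-sin(roll)
    robot.move_straight([*c,z],vel=.006,attitude=[np.pi-e[1],e[0],0],contact_N=14)
    robot.sleep(.1)
E
```

```text
[-1.73169989  0.86357376] [-0.85787229  1.03558893] [-0.01031674 -0.00203088] [-3.70632351  4.14791233  1.34920792] 16.02
[0.01242926 0.46700404] [-0.29818364  0.24453994] [0.00366721 0.00262649] [-3.83725433  2.93699045  1.2998679 ] 16.41
[0.03093067 0.33791803] [-0.09419372  0.2375167 ] [0.00147727 0.00118538] [-4.17679878  3.63496804  0.2126647 ] 16.76
[0.0058944  0.28403786] [-0.04546238  0.23056647] [0.00060634 0.0006313 ] [-2.81821773  3.29528624  0.77197832] 17.11
```

```bash
python3 - <<'E'
from h import *
from plant import robot
s=robot.sense()
def st(m):
    s=robot.sense();print(m,(tip(s)[:2]-A)*1e3,s["tcp_pos"][2],axis(s),s["wrist_force"],s["torque"][:2],round(s["t"],2));return s
# command = actual + lag is unknown here: command slightly past the axis, opposite the drag lag
cmd=A+np.array([.0007,-.0009])
h=robot.move_straight([*cmd,.1365],vel=.006,contact_N=12);st(h)
h=robot.move_straight([*cmd,.1225],vel=.015,contact_N=6);st(h)
f=robot.grab_frame("side")
cv2.imwrite("pics/ins.png",cv2.resize(f["image"][110:200,200:320],(800,600),interpolation=cv2.INTER_CUBIC)[:,:,::-1])
E
```

```text
False [0.03986679 0.22748585] 0.13633803799541583 [0.00135179 0.00025206] [-3.64377579  4.02445372 -0.02871909] [1.15107393 1.04475858] 17.36
False [0.4293897  0.07129674] 0.12263112147406112 [0.00200258 0.00018331] [-3.94065455  3.17523892  2.21625552] [0.98740778 0.96685118] 18.44
```

The tip passed 6 mm into the lower cheek with only about 2 N. Continue to seat.

```bash
python3 - <<'E'
from h import *
from plant import robot
def st(m):
    s=robot.sense();print(m,(tip(s)[:2]-A)*1e3,s["tcp_pos"][2],axis(s),s["wrist_force"],s["torque"][:2],round(s["t"],2));return s
cmd=A+np.array([.0006,-.0007])
h=robot.move_straight([*cmd,.1165],vel=.015,contact_N=7);st(h)
if not h:
    h=robot.move_straight([*cmd,.1075],vel=.015,contact_N=8);st(h)
f=robot.grab_frame("side")
cv2.imwrite("pics/ins2.png",cv2.resize(f["image"][110:200,200:320],(800,600),interpolation=cv2.INTER_CUBIC)[:,:,::-1])
E
```

```text
False [0.55773593 0.04053678] 0.1165306643411508 [ 0.00249293 -0.00015501] [-4.49069538  4.58643008  0.91063954] [1.01010317 0.83700494] 19.04
True [0.36946057 0.57675888] 0.10873277182180734 [0.00182375 0.00064131] [-0.44190486  0.03324136  4.37630578] [0.10108117 0.18258398] 19.59
```

View pics/ins2.png

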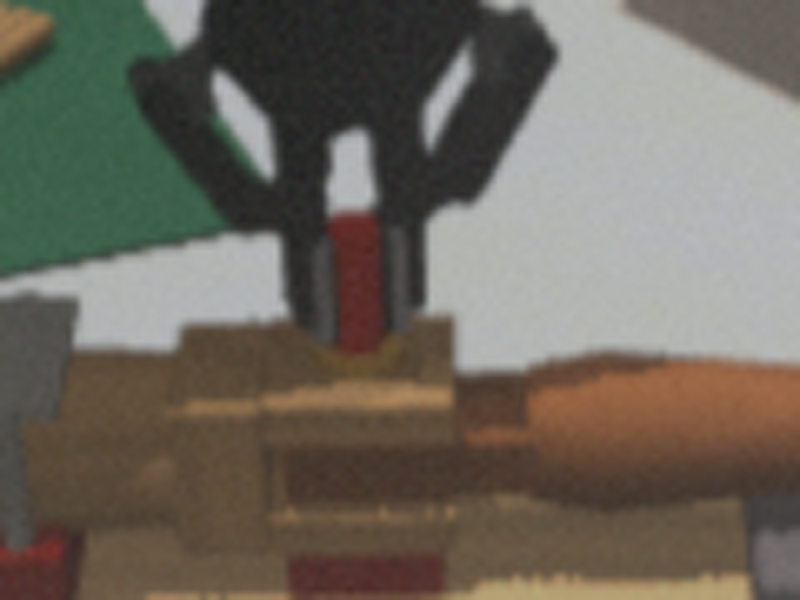

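The flange (crop 357,358) sits on the cheek, at the expected TCP height of 0.1087. Release, retreat and check.

```bash
python3 - <<'E'
from h import *
from plant import robot
p=robot.sense()["tcp_pos"]
robot.move_straight([*p],vel=.02)
robot.grip(.5);print(robot.sense()["wrist_force"])
robot.move_straight([p[0],p[1],.22],vel=.1)
robot.goto([.50,-.02,.32],[np.pi,0,0]);robot.sleep(.3)
print(robot.sense()["t"])
o=[]
for n,(x,y) in {"top":(115,165),"side":(215,115)}.items():
    f=robot.grab_frame(n);np.savez(n+"3.npz",**f);o.append(cv2.resize(f["image"][y:y+75,x:x+75],(400,400),interpolation=cv2.INTER_CUBIC))
    hsv=cv2.cvtColor(f["image"],cv2.COLOR_RGB2HSV).astype(int);H,S,V=[hsv[y:y+70,x:x+75,i] for i in range(3)]
    c,sx,m=blob(((H<6)|(H>174))&(S>150)&(V>60));print(n,c+[x,y],sx,"pred top/seat",proj(f,np.r_[A,.136]),proj(f,np.r_[A,.092]))
cv2.imwrite("pics/done.png",np.hstack(o)[:,:,::-1])
E
```

```text
[0.50703283 0.60729589 1.04780921]
22.8917
top [141.40769231 200.26153846] [ 20  29  14  14 130] pred top/seat (np.float64(139.84249442125724), np.float64(197.51530464985137)) (np.float64(147.24531833152957), np.float64(203.7218173171035))
side [252.  143.5] [34 27  7  4 22] pred top/seat (np.float64(251.77251456447982), np.float64(143.76781478600338)) (np.float64(252.74232404548118), np.float64(162.0402748054893))
```

View pics/done.png

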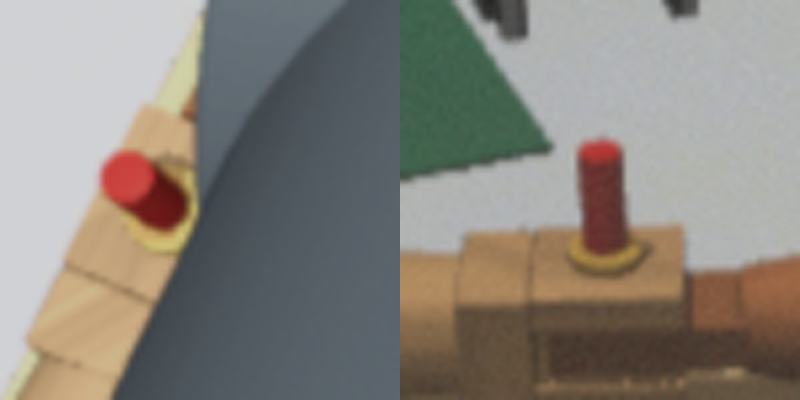

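The handle cap is at side row 143.5 (predicted 143.8) and in the top view at about (139,198) (predicted (139.8,197.5)). The pin is seated and upright with the gripper clear, so I'll hand in.

```bash
python3 -c "
from plant import robot
robot.close_job();print(robot.sense()['t'])"
```

```text
the job is handed in; nothing more can be done
the job is handed in; nothing more can be done
```

The red-handled pin is in the puppet's knee, through upper cheek, bush and lower cheek, with its flange on the upper cheek. I released it, moved the gripper clear and handed in at about 23 s of the 64 s allowed; no verdict came back.

- **How it went:** I felt the upper hole's walls to find its axis. The pin then entered the bush on the first try, using the offset I read from the top image. I coaxed the shin about 4 mm into line with roughly 5 to 6 N, and lowered the pin until the flange stopped it.
- **Forces:** every wrist-force reading during insertion stayed under about 7 N; the limit on the wood is 25 N.
- **Last checks:** the gripper height when the pin stopped (0.1087 m) matched the value expected for full seating. After release, the handle top was within about 1 pixel (under 2 mm) of its predicted place in both views. That could also mean a slight lean of 0.02 to 0.04 rad, under the 0.06 limit.
- **Disagreement:** the top and side cameras differed by 2 to 4 mm on the knee hole's position; the wall probing settled it, nearer to the top view.
- **Not checked:** I did not measure the glue bottle, spool and paint tin again at the end. The arm's path was planned to pass clear of them, and I saw no sign of contact.

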